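# Close the mould of a hot mounting press and hold the closure a quarter turn off its stop

## Task

Get the hot mounting press ready for me to pump: first screw its small release valve fully shut so the ram cannot settle, then screw the mould closure down by its black hand knob until it bottoms out, and back it off a quarter turn so that it will not seize when hot. Finish still gripping the closure's knob and hold it there, at that quarter turn; do not let go at the end. Leave the specimens and other things lying on and round the press where they are.

Things in the scene. Friction and masses are not known exactly. Their poses are not given: they have to be found in the camera images.
- press: the hot mounting press, fixed: grey box 260 (x) x 300 (y) mm, flat steel deck 200 mm above the table; its front with the gauge faces its -x. Origin: centre of its underside. In its frame the closure's axis is at x 30, y 45 mm, the release valve's at x -60, y -100 mm; a stowed pump lever lies along its +y side, below the deck. Nothing of it stands higher than the closure
- closure: the mould closure, a screw cap already started on its neck: knurled steel skirt 72 mm diameter, 30 mm high, on top of it a round black knurled hand knob 50 mm diameter, 34 mm high (grip this). Origin: on its axis at the skirt's underside, 208 mm above the table when bottomed out, rising 8 mm a turn (1.27 mm per rad) as it unscrews; its axes stay parallel to the press's and do not turn
- closure_grip (a point): point on the closure's axis inside the black knob, 10 mm below the knob's top and 24 mm above the skirt's top: the height to grip, fingers pointing down, any yaw; it rises with the closure and does not turn
- closure_pin (a point): small steel pin head in the knob's top face, 18 mm off the axis; it turns with the closure and shows its angle
- thread (a joint): how far the closure is unscrewed, rad, anticlockwise from above positive: 0 = bottomed out (hard stop), 1.571 = a quarter turn back; starts between 1.9 and 3.3, thread ends at 4.6. Right-hand thread: clockwise from above screws it down; friction about 0.1 N m, it stays where it is left
- valve_grip (a point): point on the release valve's upright axis inside its knob, 240 mm above the table, 10 mm below the knob's top: the height to grip, fingers pointing down, any yaw. The knob is a knurled steel cylinder 34 mm diameter, 28 mm high, on a brass hex gland; its underside is 22 mm above the deck
- valve (a joint): how far the release valve is open, rad, anticlockwise from above positive: 0 = fully shut (hard stop); starts between 0.8 and 1.4; friction about 0.05 N m, stays where it is left
- mount_a: bystander: black moulded specimen disc, 30 mm diameter, 17 mm high, on the press deck; origin at its underside's centre
- mount_b: bystander: a second such disc on the press deck
- paste_jar: bystander: small white jar with steel lid, 42 mm diameter, 50 mm high, on the press deck behind the valve; origin at its underside's centre
- step_block: bystander: steel step block 80 x 30 x 26 mm on the table on the press's -y side; origin at its underside's centre
- pipe_ring: bystander: dark steel ring cut from a pipe, 60 mm diameter, 28 mm high, on the table on the press's -y side; origin at its underside's centre
- forging: bystander: dark broken forging, a hub of 52 mm diameter with an arm along its +x, 115 mm long in all, 26 mm high, on the table on the press's +y side; origin under the hub
- tub: bystander: green plastic tub 95 x 125 x 42 mm with black specimen discs in it, on the table on the press's +y side; origin at its underside's centre
- tube: bystander: polished steel tube standing on end, 48 mm diameter, 120 mm high, on the table on the press's -y side; origin at its underside's centre

How it is judged:
On the way, in this order (a step that is already met when the one before it is completed fails the run):
1. the release valve is screwed fully shut (value of joint valve below 0.08 rad), for 0.2 s.
2. the closure is screwed down until it bottoms out (value of joint thread below 0.08 rad), for 0.2 s.
At the end, for the whole second after the job is handed in: the release valve is shut (within 0.12 rad of its stop); after having bottomed out (within 0.08 rad) the closure stands a quarter turn off its stop (1.571 rad, +-0.35) without turning, and the fingers still grip its knob (more than 10 N, grasp point within 30 mm of closure_grip) (value of joint valve below 0.12 rad and value of joint thread between 1.22 and 1.92 rad and velocity of joint thread between -0.1 and 0.1 rad/s and contact force between the fingers and closure above 10 N and distance between the grasp point and closure_grip below 0.03 m); the arm keeps its last pose, push and grip.
It fails at once if a thing on or round the press is pushed more than 30 mm or knocked over (distance of any of mount_a, mount_b, paste_jar, step_block, pipe_ring, forging, tub, tube from where it was at the start of the episode above 0.03 m or angle between any of mount_a, mount_b, paste_jar, step_block, pipe_ring, forging, tub, tube's own z axis and vertical above 0.6 rad).
It also fails if it takes over 58 s, if anything falls off the work surface, if the arm or the gripper's body presses on something with over 40 N, if the wrist force passes 120 N, or if a joint passes its speed limit or range.

## Robot

A 6-joint arm with a two-finger parallel gripper is mounted at the origin on the work surface. World frame = base frame: x ahead of the robot, y to its left, z up, the work surface at z = 0. Lengths are in m, angles in rad, forces in N, time in s.
With the tool pointing down it reaches from about 0.275 to 0.875 m from the base axis. Payload 12.5 kg.
Tool frame: the origin (TCP) lies on the centre line of the jaws, within the pads' length; the fingertips stand r.finger_overhang ahead of it and the grasp point (between the pads) lies 3 mm ahead of it (r.finger_overhang is the distance from the TCP to the fingertips, in m); z points along the fingers, y is the line along which they close (so a half turn about z gives the same grasp; the last joint's range is limited). The gripper opens to 85 mm and grips with 20 to 120 N. Pads are 22 mm wide; open, the fingers measure 114 mm over their backs; the gripper's body (76 mm by 85 mm) begins 54 mm behind the grasp point. The pads swing forward as they close: fully open they stand 13 mm farther back than shut.
Start: joints at [1.086, 0.351, 1.652, -0, 1.139, -0.085], TCP at [0.214, 0.507, 0.253] pointing down, gripper open.
Joint ranges: [-2.75, 2.75], [-0.79, 2.1], [0.01, 2.65], [-1.57, 4.71], [0.07, 3.14], [-2.87, 2.87]. Speed limits (rad/s): [2.22, 2.22, 2.79, 3.14, 3.14, 3.14].

## Interface

Orientations are given as a unit quaternion [x, y, z, w].
In Python, from cell import r, optics gives the robot as it stands. The module is installed in compiled form; this text tells all that it offers. Calls block until the motion is done:
- r.move_to(position, orientation): joint-space move of the TCP to a pose.
- r.move_linear(position, rot=None, vel=0.15): straight line of the TCP; rot=None keeps the orientation; vel is the mean speed in m/s.
- r.set_joints(angles): joint-space move.
- r.set_gripper(opening, squeeze=None): opening from 0.0 (shut) to 1.0 (fully open); squeeze is the grip in N (None keeps the last); returns when the fingers have stopped.
- r.sleep(seconds).
- r.inverse_kinematics(position, orientation): joint angles nearest the present ones, or None.
- optics.get_image(name): name is "side" or "top" or "wrist"; returns a dict with "pixels" (420x560x3 uint8, red, green, blue), "depth" (420x560 float32, m along the optical axis (not along the pixel's ray), 0 where there is no reading), "fx", "fy", "cx", "cy" (pixels), "camera_from_world" (4x4, takes a point from world to camera coordinates); the wrist camera has in their place "mount" (4x4, takes a point from camera to tool coordinates, whose origin is the TCP and whose axes are the flange's). Camera axes: x right, y down, z forward; pixel columns grow to the right and rows downward; lengths in m; the calibration is good to about 2 mm. A picture is of the moment at which its call begins: read the wrist's pose just before it.
A pose or a line that the arm cannot do raises r.PlanningError and nothing moves.
- r.hand_in(): hands the job in; it is judged then, once.
Readings, each from a call of its own:
- r.current_t(): time.
- r.current_q(): joint angles.
- r.current_qvel(): joint speeds.
- r.current_effort(): joint torques, N m.
- r.current_tool_pos(): TCP position.
- r.current_ee_rot(): TCP orientation.
- r.current_contact_force(): force on the tool from outside, world axes, zero at the start.
- r.current_torque(): the same for the moment, N m.
- r.current_opening(): opening from 0.0 (shut) to 1.0 (fully open).
- r.current_finger_force(): force on a finger pad.
Only numpy, scipy, OpenCV 4.12 (cv2) and the standard library are available. Lean on these libraries where they do the work, as an engineer would, in place of code of your own. Each camera call takes 0.05 s, during which the arm holds its last target. There are 200 camera calls.

## Working session

There is one attempt and no reset: what is moved stays moved. The work goes in short steps, each a Python script; the robot and the scene stay as the last script left them, time stands still between calls to the robot, and variables do not carry over. Pictures are saved under pics/ and viewed, at most 10 in all, crops included, and the job is handed in when it is done.

```bash
mkdir -p pics; python3 - <<'E'
from cell import r,optics
import numpy as np,cv2,pickle
for n in("top","side"):
    im=optics.get_image(n); pickle.dump(im,open(n+".pkl","wb"))
    cv2.imwrite(f"pics/{n}.png",im["pixels"][...,::-1]); print(n,im["fx"],im["cx"],im["cy"],np.round(im["camera_from_world"],3).tolist())
print(r.current_t(),r.finger_overhang,r.current_ee_rot(),r.current_tool_pos())
E
```

```text
top 520.9066257687529 285.0531940149105 207.75376082173463 [[0.012, -1.0, 0.016, 0.046], [-0.982, -0.015, -0.187, 0.595], [0.187, -0.013, -0.982, 1.388], [0.0, 0.0, 0.0, 1.0]]
side 452.75289094994287 276.9289107226552 211.78299204987502 [[0.7, -0.714, -0.002, -0.349], [-0.476, -0.464, -0.747, 0.411], [0.532, 0.524, -0.665, 0.797], [0.0, 0.0, 0.0, 1.0]]
0.1 0.022 [ 1.98574321e-01  9.80085696e-01 -5.00900794e-04 -1.28995627e-04] [0.21393454 0.50639938 0.25280679]
```

View pics/top.png

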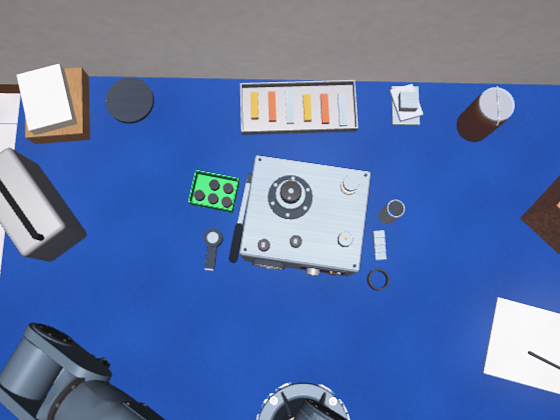

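View pics/side.png

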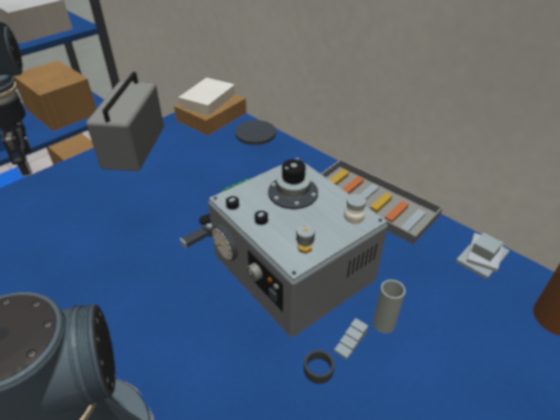

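The top view shows the closure knob at about (290,190), the valve at (345,239), mounts at (263,245) and (295,241), the jar at (350,184), and the deck corners at about (258,157), (370,170), (358,272) and (241,258). I'll get positions from depth.

```bash
cat > h.py <<'E'
import numpy as np,cv2
from scipy.spatial.transform import Rotation as R
def cloud(im,T=None):
    d=im["depth"]; v,u=np.indices(d.shape)
    p=np.stack([(u-im["cx"])/im["fx"]*d,(v-im["cy"])/im["fy"]*d,d],-1)
    T=np.linalg.inv(im["camera_from_world"]) if T is None else T
    P=p@T[:3,:3].T+T[:3,3]; P[d==0]=np.nan; return P
def circ(P,m,c=None,rad=1):
    """min enclosing circle of masked points within rad of c"""
    q=P[m]
    if c is not None: q=q[np.hypot(*(q[:,:2]-c).T)<rad]
    (x,y),rr=cv2.minEnclosingCircle(q[:,:2].astype(np.float32)); return np.round([x,y,rr,np.median(q[:,2]),len(q)],4)
def down(yaw): # closing line y at world angle yaw (tool y), z down
    y=np.array([np.cos(yaw),np.sin(yaw),0]); z=np.array([0,0,-1.])
    return R.from_matrix(np.stack([np.cross(y,z),y,z],1)).as_quat()
E
python3 - <<'E'
import pickle; from h import *
im=pickle.load(open("top.pkl","rb")); P=cloud(im); z=P[...,2]
for n,(u,v) in dict(clo=(290,188),valve=(345,239),ma=(263,244),mb=(295,240),jar=(350,184),tube=(396,208),deck=(320,220)).items():
    print(n,np.round(P[v,u],4))
roi=np.zeros(z.shape,bool); roi[150:280,235:380]=1
m=roi&(abs(z-.2)<.006); rect=cv2.minAreaRect(P[m][:,:2].astype(np.float32)); print(rect)
c0=P[188,290,:2]; v0=P[239,345,:2]
print(circ(P,roi&(z>.262)),circ(P,roi&(z>.24),v0,.03))
print(circ(P,roi&(abs(z-.217)<.006),P[244,263,:2],.025),circ(P,roi&(abs(z-.217)<.006),P[240,295,:2],.025),circ(P,roi&(z>.24),P[184,350,:2],.03))
# side
im=pickle.load(open("side.pkl","rb")); P=cloud(im); z=P[...,2]; roi[:]=0; roi[150:340,200:390]=1
print('side',circ(P,roi&(z>.262)),circ(P,roi&(z>.24),v0,.03))
from cell import r
for y in np.arange(-3,3.2,.5):
    print(round(y,1),[None if q is None else round(float(q[5]),2) for q in (r.inverse_kinematics([*c,.25],down(y)) for c in (c0,v0))])
E
```

```text
clo [0.5994 0.0463 0.2763]
valve [ 0.4839 -0.0863  0.2475]
ma [0.4728 0.1089 0.2182]
mb [0.4834 0.0315 0.2197]
jar [ 0.6176 -0.0993  0.2503]
tube [ 0.5993 -0.2558  0.0485]
deck [ 0.5366 -0.0307  0.2006]
((0.5576502680778503, 0.0039176344871521), (0.29676195979118347, 0.2564906179904938), 82.27902221679688)
[5.941e-01 4.430e-02 2.570e-02 2.767e-01 3.660e+02] [ 4.856e-01 -8.760e-02  1.770e-02  2.507e-01  1.670e+02]
[4.72e-01 1.07e-01 1.47e-02 2.18e-01 1.15e+02] [4.820e-01 2.950e-02 1.470e-02 2.182e-01 1.150e+02] [ 6.229e-01 -1.019e-01  2.000e-02  2.504e-01  2.010e+02]
side [5.912e-01 4.400e-02 2.610e-02 2.765e-01 3.920e+02] [ 4.837e-01 -8.790e-02  1.750e-02  2.507e-01  2.580e+02]
-3.0 [None, 2.73]
-2.5 [2.5, 2.23]
-2.0 [2.0, 1.73]
-1.5 [1.5, 1.23]
-1.0 [1.0, 0.73]
-0.5 [0.5, 0.23]
0.0 [-0.0, -0.27]
0.5 [-0.5, -0.77]
1.0 [-1.0, -1.27]
1.5 [-1.5, -1.77]
2.0 [-2.0, -2.27]
2.5 [-2.5, -2.77]
3.0 [None, None]
```

Depth agrees with the model: the press centre and yaw of -7.7° predict the closure at (.593,.0445) and the valve at (.485,-.087), and both match the measured circles within 2 mm. I'll move above the valve and take one close look.

```bash
python3 - <<'E'
from cell import r,optics
from h import *
r.move_linear([.214,.507,.36],vel=.3)
r.move_to([.4848,-.0873,.36],down(.9))
r.set_gripper(.75,40)
R0=R.from_quat(r.current_ee_rot()).as_matrix();p=np.array(r.current_tool_pos())
im=optics.get_image("wrist");T=np.eye(4);T[:3,:3]=R0;T[:3,3]=p;T=T@im["mount"]
print(np.round(im["mount"],3).tolist(),p)
P=cloud(im,T);z=P[...,2];c=np.array([.4848,-.0873])
print(circ(P,abs(z-.25)<.005,c,.03),circ(P,(z>.267)&(z<.285),np.array([.593,.0443]),.04) if ((z>.267)&(z<.285)).any() else None)
cv2.imwrite("pics/w1.png",im["pixels"][...,::-1]);print(r.current_t(),r.current_q(),r.current_opening(),r.current_contact_force(),r.current_torque())
E
```

```text
[[-0.0, -0.96, -0.279, 0.071], [1.0, -0.0, 0.0, -0.0], [-0.0, -0.279, 0.96, -0.121], [0.0, 0.0, 0.0, 1.0]] [ 0.48482367 -0.08712065  0.35999258]
[ 4.843e-01 -8.650e-02  1.770e-02  2.501e-01  1.464e+03] [5.922e-01 4.510e-02 2.590e-02 2.759e-01 4.311e+03]
3.3333 [-2.72439943e-01  1.49950192e-01  1.64648446e+00 -2.06290444e-05
  1.34509240e+00 -1.17269482e+00] 0.7471514063344993 [ 0.20867319 -0.09019682 -0.0409105 ] [ 0.03660047  0.035541   -0.00525231]
```

View pics/w1.png

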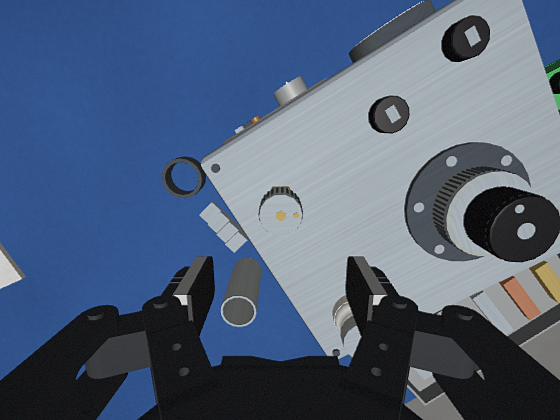

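The wrist view shows the valve knob at (280,207), free of neighbours, and the closure knob at (515,225) with its pin at (519,209). Positions are confirmed within 1 mm, so I'll grip the valve and turn it clockwise.

```bash
cat >> h.py <<'E'
from cell import r
def turn(c,z0,yaw0,total,step,pitch=0.,stop=None):
    """turn gripper about c by total (rad, + anticlockwise), following pitch m/rad; stop when |Mz change|>stop"""
    m0=r.current_torque()[2]; a=0.
    while abs(a)<abs(total)-1e-6:
        a+=np.sign(total)*min(step,abs(total)-abs(a))
        r.move_to([*c,z0+pitch*a],down(yaw0+a))
        m=r.current_torque()[2]-m0; f=np.array(r.current_contact_force())
        print(round(a,2),"Mz %.2f"%m,"F",np.round(f,1),"grip %.0f"%r.current_finger_force(),"t %.2f"%r.current_t())
        if np.linalg.norm(f)>80 or (stop and abs(m)>stop): break
    return a
E
python3 - <<'E'
from h import *
c=[.4845,-.0868]
r.move_linear([*c,.300],vel=.3); r.move_linear([*c,.244],vel=.1)
print(r.current_contact_force()); r.set_gripper(0,60)
print(r.current_contact_force(),r.current_torque(),r.current_opening())
a=turn(c,.244,.9,-1.9,.15,0,.45)
r.sleep(.3); print(r.current_torque())
E
```

```text
[ 0.329091   -0.82967588  0.73118398]
[-0.01038045  2.25113711  4.44521683] [0.43097428 0.01123872 0.00415803] 0.38150222865671457
-0.15 Mz -0.04 F [-1.4  2.8  5.4] grip 59 t 5.04
-0.3 Mz -0.05 F [-1.8  2.6  6.2] grip 59 t 5.31
-0.45 Mz -0.03 F [-0.9  0.9  6.4] grip 59 t 5.58
-0.6 Mz -0.09 F [-2.3  1.5  5.9] grip 59 t 5.84
-0.75 Mz -0.07 F [-2.7  0.   6.7] grip 59 t 6.11
-0.9 Mz -0.08 F [-3.1  0.5  7.2] grip 59 t 6.38
-1.05 Mz -0.10 F [-4.5  1.8  8.5] grip 59 t 6.64
-1.2 Mz 0.20 F [-5.1 -2.9  7.3] grip 59 t 6.91
-1.35 Mz 0.02 F [-6.7 -3.7  7.2] grip 60 t 7.17
-1.5 Mz -0.03 F [-5.1  0.5  6.2] grip 60 t 7.44
-1.65 Mz -0.09 F [-7.3 -1.2  6.1] grip 60 t 7.71
-1.8 Mz -0.04 F [-4.4  4.1  6.7] grip 60 t 7.97
-1.9 Mz -0.03 F [-6.6  1.7  7.1] grip 60 t 8.22
[ 0.29082815  0.9693774  -0.04063036]
```

The torque reading is ambiguous: there is a small bump at about -1.2, then probably slip. I'll release and compare the valve mark with the earlier picture.

```bash
python3 - <<'E'
from h import *
from cell import optics
c=[.4845,-.0868]
r.set_gripper(.75,60); r.move_linear([*c,.36],vel=.3); r.move_to([.4848,-.0873,.36],down(.9))
im=optics.get_image("wrist"); b=im["pixels"][...,::-1]; cv2.imwrite("pics/w2f.png",b)
a=cv2.imread("pics/w1.png")
f=lambda i:cv2.resize(i[175:240,245:315],(390,362),interpolation=cv2.INTER_CUBIC)
cv2.imwrite("pics/cmp.png",np.hstack([f(a),f(b)])); print(r.current_t())
E
```

```text
11.1833
```

View pics/cmp.png

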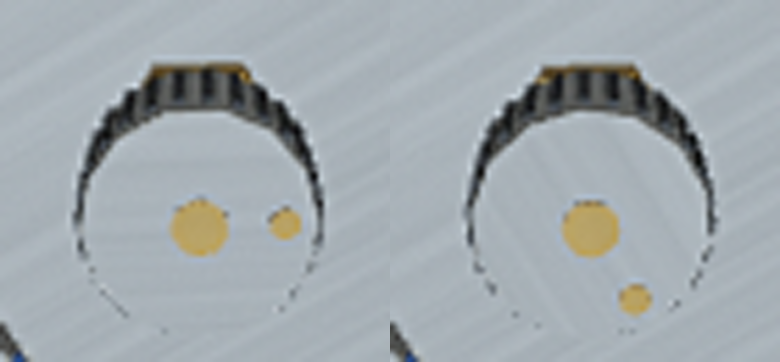

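The mark moved from about -3° to 59°, so the knob turned 1.08 rad clockwise while the gripper turned 1.9, which fits hitting the stop and then slipping. I'll confirm with a harder, short re-twist and check that the mark stays put.

```bash
python3 - <<'E'
from h import *
from cell import optics
c=[.4845,-.0868]
r.move_linear([*c,.244],vel=.3); r.set_gripper(0,110)
e0=r.current_effort()[5]
for k in range(3):
    turn(c,.244,.9-.2*k,-.2,.2); print("effort6",r.current_effort()[5]-e0, "torque",np.round(r.current_torque(),2))
r.set_gripper(.75,60); r.move_linear([*c,.36],vel=.3); r.move_to([.4848,-.0873,.36],down(.9))
im=optics.get_image("wrist"); b=im["pixels"][...,::-1]; a=cv2.imread("pics/w2f.png")
def ang(i):
    s=i[175:240,245:315]; h=cv2.cvtColor(s,cv2.COLOR_BGR2HSV); m=cv2.inRange(h,(15,70,100),(35,255,255)); m[:20]=0
    n,_,st,ce=cv2.connectedComponentsWithStats(m); o=np.argsort(-st[1:,4])+1; d=ce[o[1]]-ce[o[0]]; return np.degrees(np.arctan2(d[1],d[0])),st[o[:2],4]
print(ang(cv2.imread("pics/w1.png")),ang(a),ang(b),r.current_t())
E
```

```text
-0.2 Mz 0.56 F [  7.6 -14.4  -0.4] grip 111 t 12.43
effort6 0.9233876568032429 torque [-2.53 -1.52  0.49]
-0.2 Mz -0.52 F [  1.6 -13.4   5.3] grip 112 t 12.74
effort6 0.37198253616224974 torque [-2.41 -0.33 -0.02]
-0.2 Mz -0.03 F [-3.7 -9.1  8.6] grip 113 t 13.05
effort6 0.3913906932575628 torque [-1.75  0.4  -0.05]
(np.float64(-1.8875150550547883), array([75, 20], dtype=int32)) (np.float64(57.19454236295973), array([77, 21], dtype=int32)) (np.float64(56.84337162530572), array([77, 21], dtype=int32)) 14.675
```

The mark did not move (57.2° to 56.8°) and the torque peaked at 0.56 N m before slipping, so the valve is on its stop. Now the closure.

```bash
python3 - <<'E'
from h import *
from cell import optics
c=[.5925,.0447]
r.move_to([*c,.36],down(2.3)); r.set_gripper(1.,110)
r.move_linear([*c,.271],vel=.12); print(r.current_contact_force()); r.set_gripper(0,110)
print(r.current_contact_force(),r.current_torque(),r.current_opening())
cv2.imwrite("pics/c1.png",optics.get_image("wrist")["pixels"][...,::-1])
a=turn(c,.271,2.3,-1.5,.25,.00127,.45)
cv2.imwrite("pics/c2.png",optics.get_image("wrist")["pixels"][...,::-1])
x,y=cv2.imread("pics/c1.png"),cv2.imread("pics/c2.png")
cv2.imwrite("pics/c12.png",np.hstack([x[200:420,90:470],y[200:420,90:470]])); print(a,r.current_t())
E
```

```text
[0.49485477 0.44793229 0.14208875]
[-3.30634178  0.85038888  6.38418519] [ 0.08137014  0.40997713 -0.00571674] 0.5526913221685968
-0.25 Mz -0.12 F [-4.5  1.8  7.6] grip 112 t 17.82
-0.5 Mz -0.15 F [-4.1  2.2  7.2] grip 112 t 18.17
-0.75 Mz -0.11 F [-4.4  4.1  7.8] grip 112 t 18.52
-1.0 Mz -0.12 F [-4.6  3.6  7.9] grip 112 t 18.87
-1.25 Mz -0.12 F [-3.9  5.3  7.9] grip 112 t 19.22
-1.5 Mz -0.10 F [-2.8  5.5  8. ] grip 112 t 19.57
-1.5 19.6167
```

View pics/c12.png

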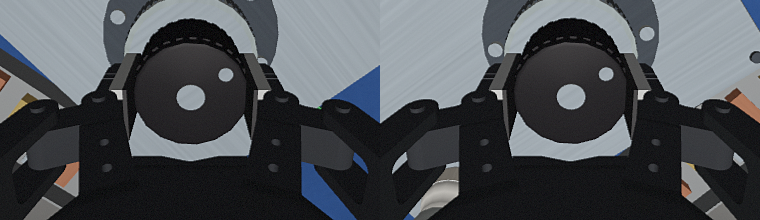

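The pin sits at (226,75) and (226,74) in the gripper view, so there was no slip over 1.5 rad. I'll go on to the stop, checking the pin at each step.

```bash
cat >> h.py <<'E'
def pin():
    """pin angle about the knob's centre in the wrist view (deg, image, clockwise +)"""
    from cell import optics
    g=cv2.cvtColor(optics.get_image("wrist")["pixels"],cv2.COLOR_RGB2GRAY)[250:345,225:340]
    n,_,st,ce=cv2.connectedComponentsWithStats((g>120).astype(np.uint8))
    k=[i for i in range(1,n) if 80<st[i,4]<1000 and abs(st[i,2]-st[i,3])<8 and st[i,2]<40]
    d={tuple(np.round(ce[i],1)):st[i,4] for i in k}
    ctr=min(k,key=lambda i:np.hypot(*(ce[i]-[56,47]))); q=[i for i in k if i!=ctr and 20<np.hypot(*(ce[i]-ce[ctr]))<60]
    return [float(np.round(np.degrees(np.arctan2(*(ce[i]-ce[ctr])[::-1])),1)) for i in q]
E
python3 - <<'E'
from h import *
c=[.5925,.0447]; a=-1.5; print(pin())
m0=r.current_torque()[2]
while a>-3.7:
    a-=.1; r.move_to([*c,.271+.00127*a],down(2.3+a)); m=r.current_torque()[2]
    e=r.current_effort()[5]; p=pin(); print(round(a,2),"Mz %.2f e6 %.2f"%(m,e),p,"t %.1f"%r.current_t())
    if m-m0>.6 : break
r.sleep(.2); print(pin(),r.current_torque(),r.current_contact_force())
E
```

```text
[-32.9]
-1.6 Mz -0.09 e6 0.26 [-32.9] t 20.0
-1.7 Mz -0.17 e6 0.26 [-33.0] t 20.3
-1.8 Mz -0.12 e6 0.26 [-33.0] t 20.6
-1.9 Mz -0.10 e6 0.26 [-32.9] t 20.9
-2.0 Mz -0.12 e6 0.26 [-32.9] t 21.2
-2.1 Mz -0.10 e6 0.26 [-33.0] t 21.5
-2.2 Mz -0.07 e6 0.26 [-33.0] t 21.8
-2.3 Mz -0.07 e6 0.26 [-33.0] t 22.1
-2.4 Mz -0.09 e6 0.26 [-33.1] t 22.4
-2.5 Mz -0.13 e6 0.26 [-33.0] t 22.7
-2.6 Mz -0.08 e6 0.26 [-33.0] t 23.0
-2.7 Mz -0.08 e6 0.26 [-33.1] t 23.3
-2.8 Mz -0.13 e6 0.26 [-33.1] t 23.6
-2.9 Mz -0.11 e6 0.26 [-33.0] t 23.9
-3.0 Mz -0.08 e6 0.26 [-33.0] t 24.2
-3.1 Mz 0.75 e6 1.14 [-34.0] t 24.5
[-34.0] [ 1.39530074 -0.0427792   0.78826328] [1.7451192  7.03309319 5.21370884]
```

It hit a hard stop at a ≈ -3.08: torque 0.75 N m, and the pin moved only 1° in the grip. It was held there for more than 0.2 s. Now back off a quarter turn.

```bash
python3 - <<'E'
from h import *
c=[.5925,.0447]; a0=-3.1
turn(c,.271+.00127*a0,2.3+a0,1.571,.3,.00127)
r.sleep(.5); print(pin(),r.current_torque(),r.current_finger_force(),r.current_tool_pos(),r.current_qvel().round(3),r.current_t())
E
```

```text
0.3 Mz -0.70 F [1.  6.5 5. ] grip 112 t 25.11
0.6 Mz -0.67 F [-0.6  6.5  6.7] grip 112 t 25.50
0.9 Mz -0.68 F [-1.4  7.3  7.1] grip 112 t 25.89
1.2 Mz -0.71 F [-2.   6.1  7.1] grip 112 t 26.28
1.5 Mz -0.67 F [-3.3  5.6  7.5] grip 112 t 26.68
1.57 Mz -0.69 F [-3.4  5.   7.1] grip 112 t 26.93
[-33.0] [0.78251563 0.7227525  0.09074297] 112.4560010433197 [0.5924361  0.04561746 0.27022271] [-0.001  0.001  0.    -0.    -0.002 -0.001] 27.475
```

The pin shows no slip in the grip, the thread stands at about 1.56 rad, and the grip is 112 N.

```bash
python3 -c "
from cell import r
print(r.hand_in())"
```

```text
the job is handed in; nothing more can be done
None
```

The job is handed in: the release valve is shut on its stop, the closure was bottomed out and backed off about a quarter turn (about 1.56 rad), and the gripper is still holding its knob with 112 N; the hand-in call returned no verdict.

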